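Turn the fly-tying vise until its key drops home

ROBOT

A 6-joint arm with a two-finger parallel gripper is mounted at the origin on the work surface. World frame = base frame: x ahead of the robot, y to its left, z up, the work surface at z = 0. Lengths are in m, angles in rad, forces in N, time in s.
With the tool pointing down it reaches from about 0.35 to 1 m from the base axis. Payload 7.1 kg.
Tool frame: the origin (TCP) lies at the very end of the fingers, on their centre line; the grasp point (between the pads) lies 19 mm behind it; z points along the fingers, y is the line along which they close (so a half turn about z gives the same grasp; the last joint's range is limited). The gripper opens to 85 mm and grips with 20 to 120 N. Pads are 22 mm wide; open, the fingers measure 114 mm over their backs; the gripper's body (76 mm by 85 mm) begins 54 mm behind the grasp point. The pads swing forward as they close: fully open they stand 13 mm farther back than shut.
Start: joints at [1.168, 0.423, 1.63, -0, 1.089, -0.019], TCP at [0.234, 0.58, 0.231] pointing down, gripper open.
Joint ranges: [-3, 3], [-0.9, 2.11], [0.09, 2.58], [-1.31, 4.45], [0.11, 2.69], [-2.54, 2.54]. Speed limits (rad/s): [2.39, 2.39, 3.01, 3.14, 3.14, 3.14].

INTERFACE

Orientations are given as a unit quaternion [w, x, y, z].
In Python, from station import monitor, imaging, manip gives the robot as it stands.
- The arm moves only by the shell command python3 -m pendant 'ROWS' [FORCE]. ROWS is JSON, a list of rows, each a list of 7 numbers: the shift along the tool's x, y, z as a fraction of full scale, then the turn, a rotation vector about the tool's x, y, z as a fraction of full scale, then the closure, from 0 (fully open) to 1 (shut). A call has 1 to 5 rows; each row is the pose to reach, as a shift and turn from the pose commanded when the call began, along the tool's axes at that moment; what a row does not reach only later rows make up. Full scale, the value 1, is 0.2 m for a shift and 0.5 rad for a turn. A row lasts 1/10 s, in which the tool goes at most 50 mm and 8.59 degrees, less where a joint would pass 70% of its speed; a pose out of reach is approached as far as the arm can. A call with a number of a shift or a turn outside -1 to 1 is refused whole. A call with a gripper value outside its range is refused whole. The fingers move at their own pace and stop on an object; FORCE is the grip in N (left out, the last holds). Time passes only in rows, so rows that repeat a pose let the fingers close. It gives the time, the measured TCP pose, the force, the opening and the grip force at its end, in the units of the state.
- monitor.sense(): the state, without advancing time (a new reading comes with each control period).
- imaging.read_camera(name): name is "side" or "top" or "wrist"; returns the picture (420x560x3 uint8, red, green, blue); there is no depth.
- imaging.camera_params(name): a dict with "fx", "fy", "cx", "cy" (pixels), "rvec" (rotation vector, rad) and "tvec" (3), from world to camera coordinates, as OpenCV has them. Camera axes: x right, y down, z forward; pixel columns grow to the right and rows downward; lengths in m; the calibration is good to about 2 mm. A picture is of the moment at which its call begins: read the wrist's pose just before it. camera_params takes no time and is no camera call; for the wrist camera it gives the pose at the moment of the call.
- manip.job_done(): hands the job in; it is judged then, once.
The state is a dict: "clock": time; "joints": joint angles; "dq": joint speeds; "joint_torque": joint torques, N m; "position": TCP position; "ee_rot": TCP orientation; "force": force on the tool from outside, world axes, zero at the start; "torque": the same for the moment, N m; "finger_gap": finger opening in m; "finger_force": force on a finger pad.
Only numpy, scipy, OpenCV 4.12 (cv2) and the standard library are available. Lean on these libraries where they do the work, as an engineer would, in place of code of your own. Each camera call takes 0.05 s, during which the arm holds its last target. There are 200 camera calls.

TASK

The fly-tying vise stands in its pedestal socket, but the key on its stem is riding on top of the socket block. Turn the vise, nudging it round by its crossbar without lifting it out, until the key drops into the slot of the block and the vise sits fully home; then leave it alone. Do not disturb the spools, the jar or the green fly box.

Things in the scene. Friction and masses are not known exactly. Their poses are not given: they have to be found in the camera images.
- pedestal: Heavy fixed pedestal: grey foot plate 150 x 110 x 14 mm, on it a bare steel square block 50 x 50 mm whose top (rim) is 74 mm above the table, with an upright bore 21.6 mm wide. Origin: on the bore's axis at table height; z up. One slot, 10 mm wide and 14 mm deep, is cut in the rim from the bore out to the block's +x face, along the pedestal's own +x axis.
- slot_mouth (a point): Point in the mid-line of the slot at rim height, 20 mm from the bore's axis.
- vise: Loose aluminium vise, 0.3 to 0.65 kg, turning freely in the oiled bore (under 4 N at the crossbar's end). Upright round stem, 20 mm across; origin: centre of its foot, z up the stem. It starts riding on its key, origin 32 mm above the table; with the key over the slot it falls 14 mm by its own weight, fully home, and the slot then stops it turning. Loose fit: on the rim it leans up to 0.08 rad.
- crossbar (a point): Middle of the level crossbar, on the stem's axis 130 mm above the vise's origin. The bar lies along the vise's own y axis, at right angles to the key: round, 18 mm across, out to 70 mm on either side, then a tapered jaw at +y (to 106 mm) and a 26 mm thick knob at -y (to 100 mm). The hub in the middle is 28 mm thick; a small screw on it rises 21 mm above this point.
- key (a point): Middle of the key's underside, 17.5 mm out from the stem's axis along the vise's own +x (42 mm above the vise's origin). The key is 6 mm wide, 14 mm tall and reaches 23 mm from the axis. It is 74 mm above the table while riding on the rim, 60 mm when home. At the start it points any way but within 0.5 rad of the slot.
- jaw_tip (a point): Tip of the tapered jaw, on the crossbar's axis 106 mm from the stem's axis.
- knob_end (a point): End face of the knob, on the crossbar's axis 100 mm from the stem's axis on the other side.
- spool_a: Upright thread spool with orange thread, 30 mm across and 50 mm tall, loose bystander; origin at the centre of its underside.
- spool_b: Upright thread spool with brown thread, 30 mm across and 50 mm tall, loose bystander; origin at the centre of its underside.
- jar: Small closed jar, 44 mm across and 50 mm tall, loose bystander; origin at the centre of its underside.
- fly_box: Open green compartment box 130 x 90 x 22 mm, loose bystander; origin at the centre of its underside.
Things that resemble listed ones, but are neither listed nor needed, are in the scene too. Of the things that look like the vise, the largest one is meant.

How it is judged:
By the outcome, as a careful person would: the job done as asked, in the order asked, and still so for the second after the job is handed in, with the robot touching nothing.
It also fails if it takes over 54 s, if anything falls off the work surface, if the arm or the gripper's body presses on something with over 40 N, if the wrist force passes 120 N, or if a joint passes its speed limit or range.

## Working session

There is one attempt and no reset: what is moved stays moved. The work goes in short steps, Python scripts to look and compute and a shell command to move; the robot and the scene stay as the last step left them, time stands still between calls to the robot, and variables do not carry over. Pictures are saved under pics/ and viewed, at most 10 in all, crops included, and the job is handed in when it is done.

```bash
mkdir -p pics
cat > h.py <<'E'
import numpy as np, cv2
from station import monitor, imaging, manip
def cam(n):
    p=imaging.camera_params(n);K=np.array([[p['fx'],0,p['cx']],[0,p['fy'],p['cy']],[0,0,1]]);R=cv2.Rodrigues(np.array(p['rvec'],float))[0];return K,R,np.array(p['tvec'],float)
def back(n,uv,z):
    K,R,t=cam(n);d=R.T@np.linalg.inv(K)@[*uv,1];c=-R.T@t;return c+d*(z-c[2])/d[2]
def proj(n,P):
    K,R,t=cam(n);q=K@(R@np.array(P)+t);return q[:2]/q[2]
def save(n,f,crop=None,s=1):
    im=imaging.read_camera(n)[:,:,::-1]
    if crop: u0,v0,u1,v1=crop;im=im[v0:v1,u0:u1]
    cv2.imwrite('pics/'+f,cv2.resize(im,None,fx=s,fy=s,interpolation=cv2.INTER_CUBIC))
E
python3 - <<'E'
from h import *
save('top','t0.png',s=1.4);save('side','s0.png',s=1.4)
for n in('top','side'):
    K,R,t=cam(n);print(n,K[0,0],-R.T@t,R.T@[0,0,1])
s=monitor.sense();print(s)
E
```

```text
top 382.1392404408872 [0.48798732 0.01384626 0.86937719] [ 0.14713787 -0.00273211 -0.98911222]
side 398.95582697524134 [ 0.31932929 -0.58436729  0.58357135] [ 0.33453289  0.75382074 -0.56554579]
{'clock': 0.1, 'joints': array([ 1.16800367e+00,  4.23803801e-01,  1.63056637e+00, -2.15062292e-05,
        1.08861266e+00, -1.89968940e-02]), 'dq': array([-4.90668490e-04, -2.48947335e-04, -1.34351652e-03, -9.36092374e-05,
       -5.16115450e-04, -1.73220150e-03]), 'joint_torque': array([-6.16673969e-05, -5.58425546e+01, -2.82445103e+01, -5.63637593e-05,
        2.91335658e-03, -2.20878394e-05]), 'position': array([0.23382071, 0.57910366, 0.23061738]), 'ee_rot': array([-1.36194035e-04,  1.90717334e-01,  9.81644750e-01, -6.81683372e-04]), 'force': array([ 0.39963864,  0.49463476, -0.89981611]), 'torque': array([ 0.00390885, -0.0029951 ,  0.0472321 ]), 'finger_force': 0.0, 'finger_gap': 0.08544114985052102}
```

View pics/t0.png

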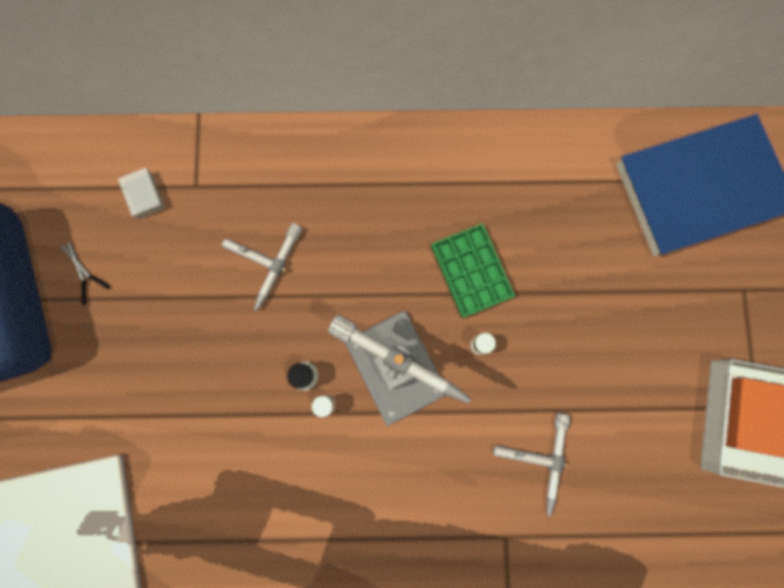

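View pics/s0.png

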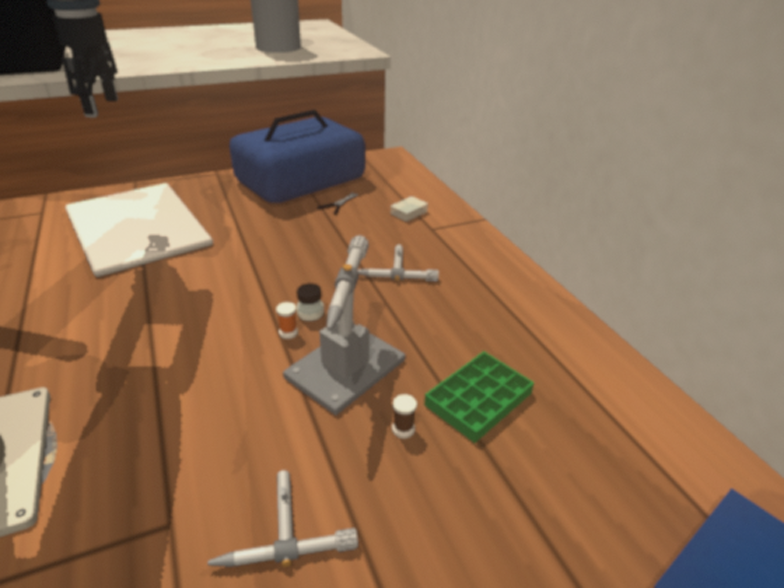

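Candidates for the vise, in top-view display pixels: the upright one in the pedestal (398,360), a lying one at (278,266) and a lying one at (558,462). The pedestal one is the largest and the only one standing, so I choose it. Its knob end is at (342,327) and its jaw tip at (468,401). The jar is at (301,376) and the spools at (322,406) and (485,343). I'll check the choice in close crops.

Run:
```python
from h import *
a=imaging.read_camera('top')[:,:,::-1][210:315,220:345];b=imaging.read_camera('side')[:,:,::-1][160:300,195:300]
cv2.imwrite('pics/t1.png',cv2.resize(a,None,fx=6,fy=5.7*6/5.7*0.95,interpolation=cv2.INTER_CUBIC) if 0 else cv2.resize(a,(750,600*105*6//630),interpolation=cv2.INTER_CUBIC) if 0 else cv2.resize(a,None,fx=5.5,fy=5.5,interpolation=cv2.INTER_CUBIC))
cv2.imwrite('pics/s1.png',cv2.resize(b,None,fx=4.2,fy=4.2,interpolation=cv2.INTER_CUBIC))
```

```text
(no output)
```

View pics/t1.png

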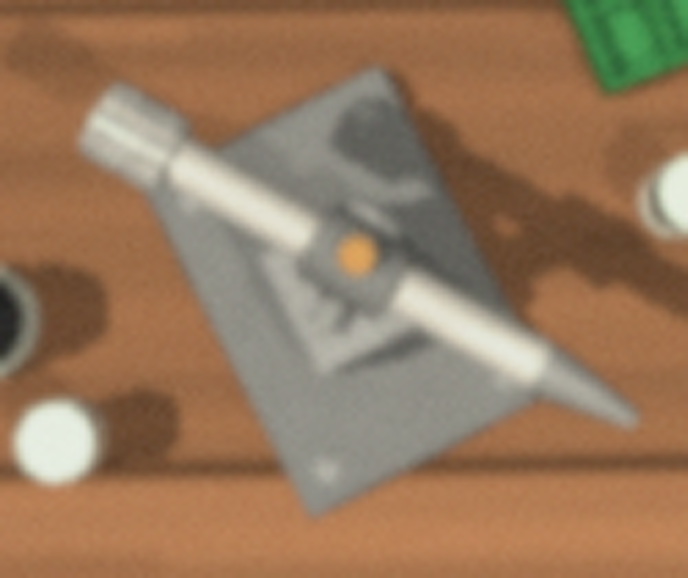

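View pics/s1.png

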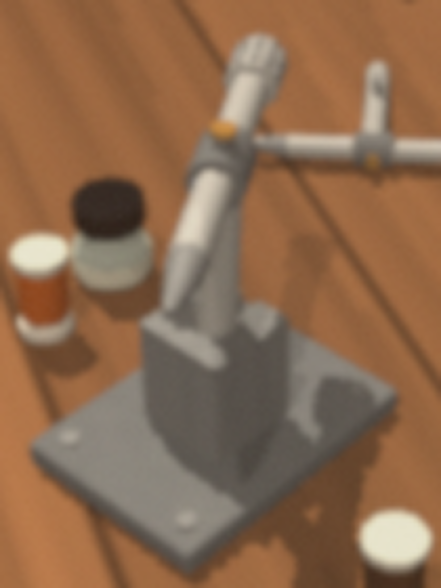

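The choice is confirmed: the standing vise has its hub screw at crop (357,255), knob end at about (100,125) and jaw tip at (635,418). In the side crop a notch shows on the rim near (240,330). Next I fit the geometry and overlay it.

Run:
```python
from h import *
from scipy.optimize import least_squares
T=lambda u,v:np.array([220+(u+.5)/5.5-.5,210+(v+.5)/5.5-.5])
S=lambda u,v:np.array([195+(u+.5)/4.2-.5,160+(v+.5)/4.2-.5])
for nm,f in(('380,68',T(381,66)),('bot',T(315,517))):print(nm,back('top',f,.014))
def W(x,y,th,p):
    c,s=np.cos(th),np.sin(th);return[x+c*p[0]-s*p[1],y+s*p[0]+c*p[1],p[2]]
# pedestal: top crop corners, side crop corners
obs=[('top',T(381,66),(1,-1)),('top',T(315,517),(-1,-1*-1)),]
def fit(p):
    x,y,th=p;r=[]
    # plate long axis ~ image (0.44,0.9) => world (-.9,-.44)
    for n,uv,(a,b),z,l,w in L: r+=list(proj(n,W(x,y,th,(a*l,b*w,z)))-uv)
    return r
# th ~ direction (.9,.44): front(+l)=image up-left ; +w = world (-.44,.9) image left-down
L=[('top',T(381,66),(1,-1),.014,.075,.055),('top',T(315,517),(-1,1),.014,.075,.055),
   ('side',S(398,395),(1,-1),.014,.075,.055),('side',S(32,447),(-1,1),.014,.075,.055),('side',S(190,570),(-1,-1),.014,.075,.055),
   ('top',T(325,373),(-1,1),.074,.025,.025),('side',S(145,318),(-1,1),.074,.025,.025)]
f=least_squares(fit,[.48,.02,.45]);print('ped',f.x,np.round(f.fun,1))
x,y,th=f.x
vi=lambda p:np.concatenate([proj(n,W(p[0],p[1],p[2],q))-uv for n,uv,q in
 [('top',T(357,255),(0,0,.183)),('top',T(635,420),(0,.106,.162)),('top',T(98,122),(0,-.100,.162)),('side',S(222,129),(0,0,.183)),('side',S(170,308),(0,.106,.162))]])
g=least_squares(vi,[x,y,th+2.2]);print('vise',g.x,np.round(g.fun,1))
for nm,q in(('jaw',(0,.106,.162)),('knob',(0,-.1,.162)),('key',(.0175,0,.074))):print(nm,np.round(W(*g.x,q),4))
for n,o in(('top','t2.png'),('side','s2.png')):
    im=cv2.resize(imaging.read_camera(n)[:,:,::-1],None,fx=5,fy=5,interpolation=cv2.INTER_CUBIC)
    P=lambda q,pose:tuple(int(v) for v in (proj(n,W(*pose,q))+.5)*5)
    for k in range(4):
        c=(x,y,th+k*np.pi/2)
        cv2.line(im,P((.025,-.025,.074),c),P((.025,.025,.074),c),(255,0,255),1)
        cv2.polylines(im,[np.array([P((.025,-.005,.074),c),P((.025,-.005,.06),c),P((.025,.005,.06),c),P((.025,.005,.074),c)])],False,(0,255,0),1)
        cv2.putText(im,str(k),P((.035,0,.074),c),0,.6,(0,0,255),2)
    cv2.line(im,P((.01,0,.074),g.x),P((.023,0,.074),g.x),(255,255,0),1)
    u,v=P((0,0,.08),(x,y,th));cv2.imwrite('pics/'+o,im[v-200:v+200,u-200:u+200])
a=np.hstack([cv2.imread('pics/t2.png'),cv2.imread('pics/s2.png')]);cv2.imwrite('pics/ts2.png',a)
b=back('top',((300)/1.4,376/1.4),.05);print('jar',b,'spA',back('top',(322/1.4,406/1.4),.05),'spB',back('top',(485/1.4,343/1.4),.05))
```

```text
380,68 [ 0.59790384 -0.01441818  0.014     ]
bot [0.41751536 0.01510942 0.014     ]
ped [ 0.50727545 -0.00271771  0.4638668 ] [ 1.7 -0.5  1.   0.9  1.2 -1.7 -0.9 -1.4  0.2 -3.   1.   0.6 -0.8  1. ]
vise [ 5.12605900e-01 -1.10978937e-04  2.61884683e+00] [ 0.1  1.   0.3 -0.  -0.  -0.8 -0.2 -1.9  0.3  0.9]
jaw [ 0.4597 -0.092   0.162 ]
knob [0.5625 0.0865 0.162 ]
key [0.4974 0.0086 0.074 ]
jar [0.4949255 0.1468841 0.05     ] spA [0.44979462 0.11333546 0.05      ] spB [ 0.541049   -0.13562428  0.05      ]
```

View pics/ts2.png

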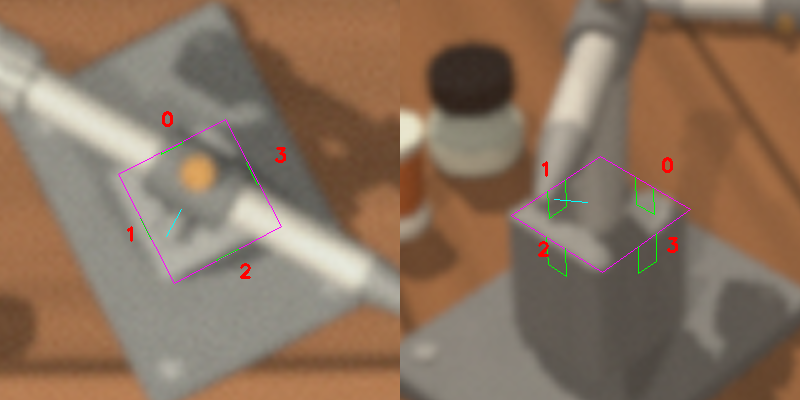

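Both overlays fit. The key is drawn at yaw 2.62 and the plate axis at 0.46, but the slot itself is unclear here. Faces 1 to 3 show no clear notch, and face 0 is partly hidden. A wrist view should settle it, so I check how that camera is mounted.

```bash
cat >> h.py <<'E'
from scipy.spatial.transform import Rotation as Ro
def tool():
    s=monitor.sense();q=s['ee_rot'];return s['position'],Ro.from_quat([q[1],q[2],q[3],q[0]]).as_matrix(),s
E
python3 - <<'E'
from h import *
K,R,t=cam('wrist');p,M,s=tool();c=-R.T@t
print(M.round(3));print('cam in tool',M.T@(c-p),'fwd in tool',M.T@R.T@[0,0,1],'right',M.T@R.T@[1,0,0],K[0,0])
tgt=np.array([.509,-.002,.074])
# candidate: camera at tgt + offset
for tcp in ([.45,.25,.28],[.55,.22,.28],[.6,.15,.3]):
    print(tcp,'shift/0.2',(M.T@(np.array(tcp)-p)/.2).round(2))
E
```

```text
[[-0.927  0.374 -0.   ]
 [ 0.374  0.927 -0.   ]
 [ 0.    -0.001 -1.   ]]
cam in tool [ 0.06889743  0.00052094 -0.14189162] fwd in tool [-2.67505939e-01 -8.14215976e-04  9.63555867e-01] right [-4.44908740e-04  9.99999641e-01  7.21494183e-04] 302.3185400169954
[0.45, 0.25, 0.28] shift/0.2 [-1.62 -1.12 -0.24]
[0.55, 0.22, 0.28] shift/0.2 [-2.14 -1.07 -0.24]
[0.6, 0.15, 0.3] shift/0.2 [-2.5  -1.31 -0.34]
```

```bash
for i in 1; do python3 -m pendant '[[-0.78,-0.46,-0.04,0,0,0,1],[-0.78,-0.46,-0.04,0,0,0,1],[-0.78,-0.46,-0.04,0,0,0,1],[-0.78,-0.46,-0.04,0,0,0,1],[-0.78,-0.46,-0.04,0,0,0,1]]' 20; python3 -m pendant '[[-0.78,-0.46,-0.04,0,0,0,1],[-0.78,-0.46,-0.04,0,0,0,1],[-0.78,-0.46,-0.04,0,0,0,1],[-0.78,-0.46,-0.04,0,0,0,1],[-0.78,-0.46,-0.04,0,0,0,1]]'; done
```

```text
clock: 0.8
position: [0.3462, 0.433, 0.2396]
ee_rot: [0.0, 0.193, 0.981, -0.0]
force: [-0.1, 0.8, 0.2]
finger_gap: 0.0122
finger_force: 0.0
clock: 1.3
position: [0.4564, 0.2901, 0.2476]
ee_rot: [0.001, 0.192, 0.981, 0.0]
force: [-0.8, 0.3, -0.5]
finger_gap: -0.0002
finger_force: 0.0
```

```bash
python3 -m pendant '[[-0.78,-0.46,-0.04,0,0,0,1],[-0.78,-0.46,-0.04,0,0,0,1],[-0.78,-0.46,-0.04,0,0,0,1],[-0.78,-0.46,-0.04,0,0,0,1],[-0.78,-0.46,-0.04,0,0,0,1]]'; python3 -m pendant '[[-0.78,-0.46,-0.04,0,0,0,1],[-0.78,-0.46,-0.04,0,0,0,1],[-0.78,-0.46,-0.04,0,0,0,1],[-0.78,-0.46,-0.04,0,0,0,1],[-0.78,-0.46,-0.04,0,0,0,1]]'
python3 - <<'E'
from h import *
p,M,s=tool();print(p,M.round(3),s['clock'])
print(proj('wrist',[.53,.006,.074]));save('wrist','w0.png',s=1.4)
E
```

```text
clock: 1.8
position: [0.5667, 0.1468, 0.2554]
ee_rot: [0.001, 0.192, 0.981, 0.0]
force: [-0.5, 0.5, -0.0]
finger_gap: -0.0001
finger_force: 0.0
clock: 2.3
position: [0.6766, 0.0035, 0.263]
ee_rot: [0.001, 0.192, 0.981, 0.0]
force: [-0.1, -0.4, 0.4]
finger_gap: 0.0001
finger_force: 0.0
[0.67663825 0.00350524 0.26297709] [[-0.926  0.376  0.001]
 [ 0.376  0.926 -0.   ]
 [-0.001  0.    -1.   ]] 2.3
[222.79295342  54.43423082]
```

View pics/w0.png

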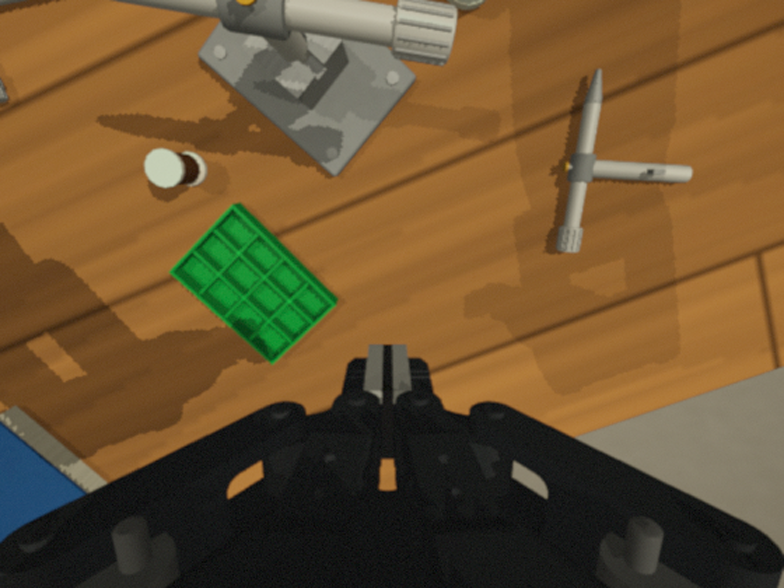

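The view shows the pedestal block at about (310,70), with a possible dark notch near (312,68) on its near face. The green box is at (255,280) and the brown spool at (165,168). I enlarge the block.

Run:
```python
from h import *
im=imaging.read_camera('wrist')[:,:,::-1]
s=6;u0,v0=165,0;a=cv2.resize(im[v0:v0+95,u0:u0+66+40],None,fx=s,fy=s,interpolation=cv2.INTER_CUBIC)
cv2.imwrite('pics/w1.png',cv2.convertScaleAbs(a,alpha=1.3))
x,y,th=.509,-.001,.464
for k in range(4):
  t=th+k*np.pi/2;print(k,((proj('wrist',[x+.025*np.cos(t),y+.025*np.sin(t),.074])-[u0,v0])*s).round())
```

```text
0 [367. 347.]
1 [343. 107.]
2 [125. 122.]
3 [155. 362.]
```

View pics/w1.png

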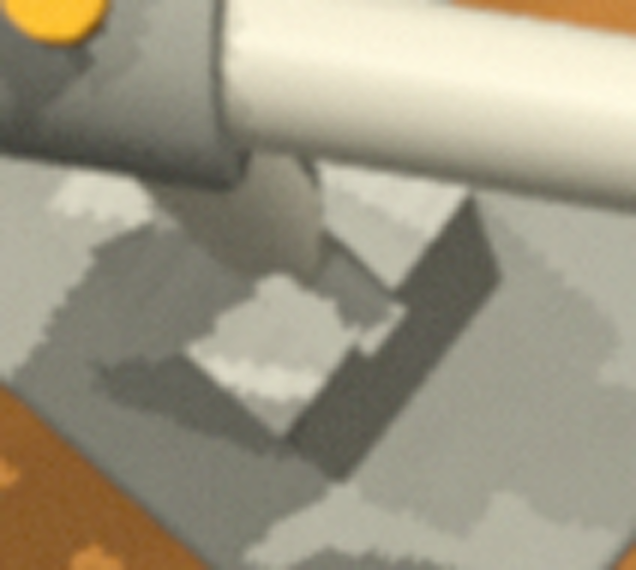

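The slot is on face 0: its notch is at crop (381,325), pointing along yaw 0.46. The key points along yaw 2.62, so the vise must turn about 2.15 rad clockwise. I'll push the knob-side bar from its key side with closed fingers, in small waypoints.

```bash
cat >> h.py <<'E'
C=np.array([.510,-.001])
def way(phi,r=.055,extra=0,z=.137,c=C):
    p,M,s=tool();u=lambda a:np.array([np.cos(a),np.sin(a)])
    n=u(phi);h=.011*abs(n@M[:2,0]/np.linalg.norm(M[:2,0]))+.0065*abs(n@M[:2,1])
    return np.array([*(c+r*u(phi-np.pi/2)+(.009+h+extra)*n),z])
def frac(W,base=None):
    p,M,s=tool();b=p if base is None else base;return (M.T@(np.array(W)-b)/.2).round(3)
E
python3 - <<'E'
from h import *
a=way(2.62,extra=.015,z=.263);b=way(2.62,extra=.015)
print(a,frac(a),'down',frac(b,a))
prev=b
for phi in np.arange(2.6,.2,-.2):
    w=way(phi);print(round(phi,2),w.round(3),'step',frac(w,prev));prev=w
E
```

```text
[0.50637426 0.06451882 0.263     ] [ 0.888 -0.044 -0.   ] down [-0.001 -0.     0.63 ]
2.6 [0.52  0.057 0.137] step [-0.08  -0.009 -0.   ]
2.4 [0.531 0.054 0.137] step [-0.055  0.007 -0.   ]
2.2 [0.542 0.049 0.137] step [-0.058 -0.004 -0.   ]
2.0 [0.551 0.041 0.137] step [-0.058 -0.017 -0.   ]
1.8 [0.559 0.032 0.137] step [-0.054 -0.031 -0.   ]
1.6 [0.564 0.02  0.137] step [-0.047 -0.044 -0.   ]
1.4 [0.567 0.007 0.137] step [-0.037 -0.055 -0.   ]
1.2 [ 0.567 -0.006  0.137] step [-0.024 -0.063 -0.   ]
1.0 [ 0.566 -0.016  0.137] step [-0.012 -0.047 -0.   ]
0.8 [ 0.563 -0.026  0.137] step [-0.004 -0.05  -0.   ]
0.6 [ 0.558 -0.035  0.137] step [ 0.005 -0.052 -0.   ]
0.4 [ 0.551 -0.043  0.137] step [ 0.016 -0.052  0.   ]
```

```bash
python3 -m pendant '[[0.25,-0.01,0,0,0,0,1],[0.5,-0.02,0,0,0,0,1],[0.75,-0.03,0,0,0,0,1],[0.89,-0.04,0,0,0,0,1],[0.89,-0.04,0,0,0,0,1]]' && python3 -m pendant '[[0,0,0.2,0,0,0,1],[0,0,0.4,0,0,0,1],[0,0,0.55,0,0,0,1],[0,0,0.63,0,0,0,1],[0,0,0.63,0,0,0,1]]'
```

```text
clock: 2.9
position: [0.5018, 0.0666, 0.2631]
ee_rot: [-0.001, 0.189, 0.982, -0.0]
force: [0.5, -0.1, -0.8]
finger_gap: 0.0002
finger_force: 0.0
clock: 3.4
position: [0.5051, 0.0649, 0.1351]
ee_rot: [-0.002, 0.19, 0.982, -0.001]
force: [-0.4, 0.1, 0.1]
finger_gap: -0.0002
finger_force: 0.0
```

```bash
python3 -m pendant '[[-0.04,0,0,0,0,0,1],[-0.08,-0.01,0,0,0,0,1],[-0.11,-0.005,0,0,0,0,1],[-0.14,0,0,0,0,0,1],[-0.14,0,0,0,0,0,1]]' && python3 -m pendant '[[-0.03,0,0,0,0,0,1],[-0.06,-0.005,0,0,0,0,1],[-0.09,-0.015,0,0,0,0,1],[-0.12,-0.02,0,0,0,0,1],[-0.12,-0.02,0,0,0,0,1]]'
python3 - <<'E'
from h import *
im=imaging.read_camera('side')[:,:,::-1][120:300,180:320]; b=imaging.read_camera('top')[:,:,::-1][190:330,210:350]
cv2.imwrite('pics/m1.png',np.hstack([cv2.resize(im,None,fx=3.1,fy=3.1),cv2.resize(b,(360,558))][:1]+[cv2.copyMakeBorder(cv2.resize(b,None,fx=2.6,fy=2.6),0,558-364,0,0,0)]))
E
```

```text
clock: 3.9
position: [0.5342, 0.0531, 0.138]
ee_rot: [0.001, 0.191, 0.982, 0.0]
force: [0.2, -0.1, 0.4]
finger_gap: -0.0002
finger_force: 0.0
clock: 4.4
position: [0.5545, 0.0402, 0.1374]
ee_rot: [0.001, 0.191, 0.982, 0.0]
force: [0.6, -0.1, 1.1]
finger_gap: 0.0
finger_force: 0.0
```

View pics/m1.png

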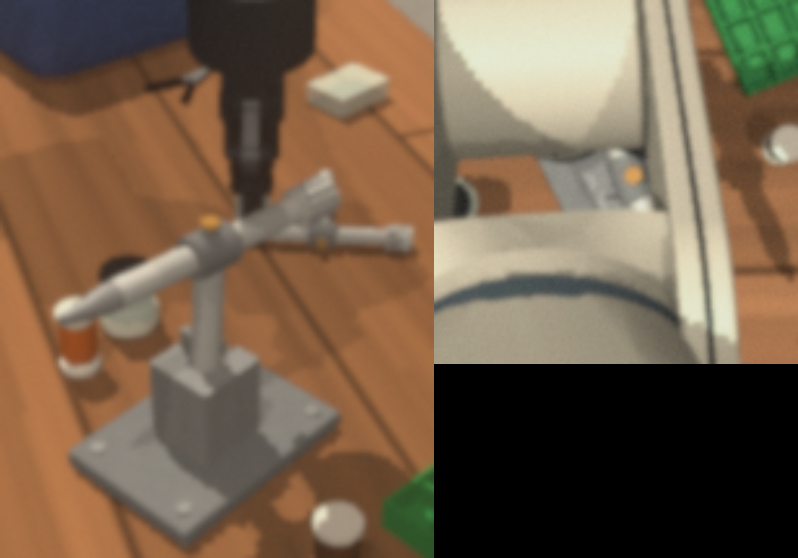

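The bar has turned with the finger. In the side crop the jaw tip is now at (65,317), the knob end at (330,190) and the screw at (209,223). The top view is blocked by the arm. I work out the current yaw and the next steps.

Run:
```python
from h import *
J=back('side',(201,222.3),.162);N=back('side',(286.5,181.3),.162);H=back('side',(247.4,192),.183);print(J,N,H)
d=(J-N)[:2];phi=np.arctan2(d[1],d[0])-np.pi/2;print('phi',phi%(2*np.pi),np.linalg.norm(d))
base,_,_=tool()
for p in np.arange(1.8,.2,-.1):
    w=way(p);print(round(p,2),frac(w,base))
```

```text
[ 0.41464382 -0.04145205  0.162     ] [0.60411073 0.02736128 0.162     ] [ 0.50894109 -0.0114156   0.183     ]
phi 1.9191769605768716 0.20157625366665913
1.8 [-0.041 -0.032  0.001]
1.7 [-0.066 -0.052  0.001]
1.6 [-0.088 -0.075  0.001]
1.5 [-0.109 -0.101  0.001]
1.4 [-0.126 -0.13   0.001]
1.3 [-0.139 -0.16   0.001]
1.2 [-0.149 -0.192  0.001]
1.1 [-0.157 -0.216  0.001]
1.0 [-0.162 -0.24   0.001]
0.9 [-0.165 -0.264  0.001]
0.8 [-0.166 -0.289  0.001]
0.7 [-0.165 -0.315  0.001]
0.6 [-0.161 -0.341  0.001]
0.5 [-0.155 -0.367  0.001]
0.4 [-0.145 -0.393  0.001]
0.3 [-0.133 -0.419  0.001]
```

```bash
python3 -m pendant '[[-0.04,-0.03,0,0,0,0,1],[-0.09,-0.075,0,0,0,0,1],[-0.125,-0.13,0,0,0,0,1],[-0.14,-0.16,0,0,0,0,1],[-0.14,-0.16,0,0,0,0,1]]' && python3 -m pendant '[[-0.01,-0.03,0,0,0,0,1],[-0.018,-0.056,0,0,0,0,1],[-0.023,-0.08,0,0,0,0,1],[-0.025,-0.09,0,0,0,0,1],[-0.025,-0.09,0,0,0,0,1]]'
python3 - <<'E'
from h import *
base,_,_=tool();print(base)
for p in np.arange(1.,.2,-.1): print(round(p,2),frac(way(p),base))
a=imaging.read_camera('side')[:,:,::-1][120:300,170:330]
cv2.imwrite('pics/m2.png',cv2.resize(a,None,fx=3.3,fy=3.3,interpolation=cv2.INTER_CUBIC))
E
```

```text
clock: 5.0
position: [0.5676, -0.0009, 0.1373]
ee_rot: [0.0, 0.192, 0.981, -0.0]
force: [0.2, -1.2, 0.6]
finger_gap: 0.0004
finger_force: 0.0
clock: 5.5
position: [0.5653, -0.0183, 0.1374]
ee_rot: [0.0, 0.191, 0.982, -0.0]
force: [0.0, 0.1, -0.3]
finger_gap: 0.0001
finger_force: 0.0
[ 0.56527597 -0.01828915  0.13736049]
1.0 [0.002 0.011 0.002]
0.9 [-0.001 -0.013  0.002]
0.8 [-0.002 -0.038  0.002]
0.7 [-0.001 -0.064  0.002]
0.6 [ 0.003 -0.09   0.002]
0.5 [ 0.009 -0.117  0.002]
0.4 [ 0.019 -0.143  0.002]
0.3 [ 0.031 -0.168  0.002]
```

View pics/m2.png

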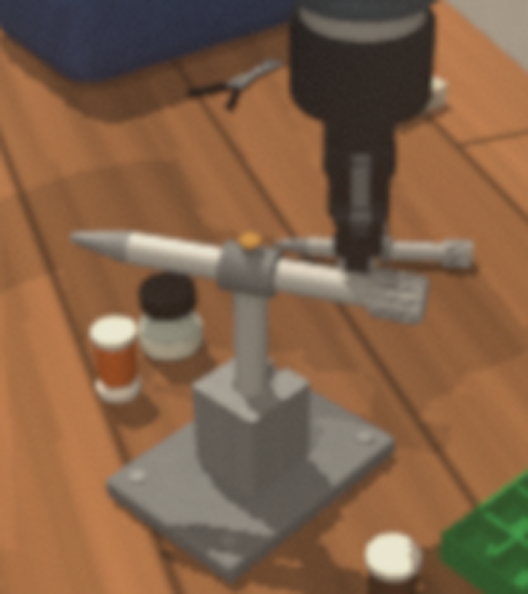

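The bar is now nearly broadside to the side camera: jaw tip (75,237), knob end (422,298), screw (251,240). I continue slowly and watch the screw pixel for the 14 mm drop.

```bash
cat >> h.py <<'E'
def screw():
    im=imaging.read_camera('side')[120:300,170:330].astype(int);h=cv2.cvtColor(im.astype(np.uint8),cv2.COLOR_RGB2HSV)
    m=((h[...,0]>13)&(h[...,0]<25)&(h[...,1]>150)&(h[...,2]>150)).astype(np.uint8)
    n,l,st,ce=cv2.connectedComponentsWithStats(m);i=[k for k in range(1,n) if st[k,4]>4]
    p,M,s=tool();print('screw',[(st[k,4],(ce[k]+[170,120]).round(1)) for k in i],'f',s['force'].round(1),'t',s['clock'])
E
python3 - <<'E'
from h import *
f=lambda u,v:(170+u/3.3,120+v/3.3)
J=back('side',f(75,237),.162);N=back('side',f(422,298),.162);print(J,N,back('side',f(251,240),.183))
d=(J-N)[:2];print('phi',np.arctan2(d[1],d[0])-np.pi/2,np.linalg.norm(d))
screw();print(proj('side',[.511,-.003,.183]),proj('side',[.511,-.003,.169]))
E
python3 -m pendant '[[0,-0.015,0,0,0,0,1],[0,-0.03,0,0,0,0,1],[0,-0.045,0,0,0,0,1],[0,-0.06,0,0,0,0,1],[0,-0.06,0,0,0,0,1]]'; python3 -c "from h import *;screw()"
```

```text
[0.42257008 0.05598908 0.162     ] [ 0.58376256 -0.06952698  0.162     ] [ 0.50591142 -0.01279831  0.183     ]
phi 0.9091962826148583 0.2042970800917811
screw [(np.int32(26), array([245.3, 191.8]))] f [ 0.1  0.1 -0.5] t 5.6
[246.95375241 189.39573126] [247.12238935 195.73829173]
clock: 6.1
position: [0.5607, -0.0296, 0.1373]
ee_rot: [-0.0, 0.191, 0.982, -0.0]
force: [-0.4, 0.7, 0.3]
finger_gap: -0.0001
finger_force: 0.0
screw [(np.int32(27), array([245.5, 191.8]))] f [-0.3  0.2 -0.5] t 6.15
```

Not dropped yet, at a yaw of about 0.7. Continuing in 2 mm steps.

```bash
python3 -m pendant '[[0.002,-0.01,0,0,0,0,1],[0.004,-0.02,0,0,0,0,1],[0.006,-0.03,0,0,0,0,1],[0.006,-0.03,0,0,0,0,1]]'; python3 -c "from h import *;screw()"
```

```text
clock: 6.55
position: [0.5573, -0.0345, 0.1373]
ee_rot: [-0.0, 0.191, 0.982, -0.0]
force: [-1.2, 0.4, 0.5]
finger_gap: 0.0
finger_force: 0.0
screw [(np.int32(26), array([245.1, 192.2]))] f [-0.6  0.1  0.4] t 6.6
```

```bash
python3 -m pendant '[[0.003,-0.01,0,0,0,0,1],[0.006,-0.02,0,0,0,0,1],[0.006,-0.02,0,0,0,0,1]]'; python3 -c "from h import *;screw()"
```

```text
clock: 6.9
position: [0.5547, -0.0377, 0.1373]
ee_rot: [-0.0, 0.191, 0.982, -0.0]
force: [-0.1, -0.8, -0.5]
finger_gap: 0.0001
finger_force: 0.0
screw [(np.int32(25), array([244.4, 197.2]))] f [-0.8 -0.1  0.9] t 6.95
```

The screw fell 5.4 px, out of about 6.3 px expected for 14 mm. I back the finger straight off the bar and look again.

```bash
python3 -m pendant '[[-0.04,0.01,0,0,0,0,1],[-0.1,0.03,0,0,0,0,1],[-0.2,0.06,0,0,0,0,1],[-0.2,0.06,0,0,0,0,1]]'; python3 -c "from h import *;screw()"
```

```text
clock: 7.35
position: [0.6001, -0.0417, 0.1378]
ee_rot: [0.002, 0.191, 0.982, 0.0]
force: [-0.4, 0.2, 1.0]
finger_gap: 0.0002
finger_force: 0.0
screw [(np.int32(24), array([244.4, 197.3]))] f [-1.6 -0.9 -0.5] t 7.4
```

```bash
python3 -m pendant '[[0,0,-0.2,0,0,0,1],[0,0,-0.45,0,0,0,1],[0,0,-0.6,0,0,0,1],[0,0,-0.6,0,0,0,1],[0,0,-0.6,0,0,0,1]]'
python3 - <<'E'
from h import *
screw()
a=imaging.read_camera('side')[:,:,::-1][150:310,170:310];p,M,s=tool()
w=imaging.read_camera('wrist')[:,:,::-1];print(proj('wrist',[.52,0,.074]),p)
cv2.imwrite('pics/f.png',np.hstack([cv2.resize(a,None,fx=3,fy=3,interpolation=cv2.INTER_CUBIC),cv2.resize(w[:270,60:320-0],None,fx=1.46,fy=480/270,interpolation=cv2.INTER_CUBIC)]))
E
```

```text
clock: 7.9
position: [0.5962, -0.0413, 0.2577]
ee_rot: [0.0, 0.191, 0.982, 0.0]
force: [-0.2, -0.3, -0.5]
finger_gap: 0.0
finger_force: 0.0
screw [(np.int32(24), array([244.4, 197.3]))] f [-0.2 -0.2 -0.1] t 7.95
[286.12891134 109.40623147] [ 0.5952634  -0.0412573   0.25579826]
```

View pics/f.png

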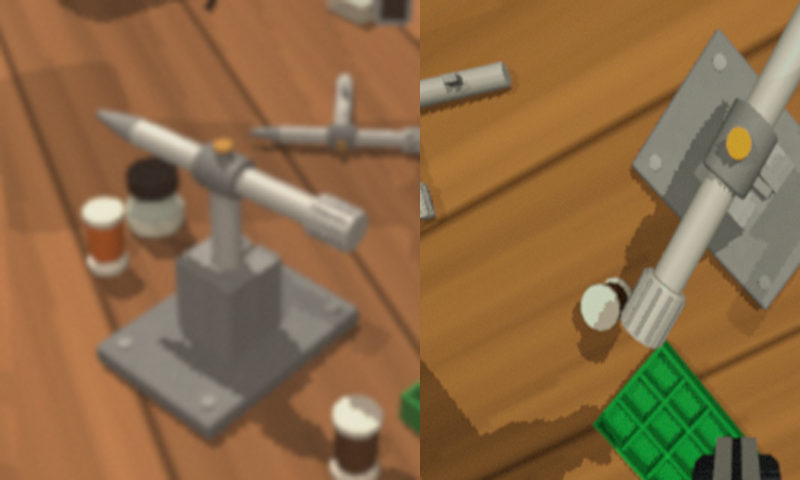

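The key is seen in the slot at (765,190) in the wrist view, and the spools, jar and box are untouched. I move the arm aside and triangulate the screw height with both cameras to confirm it is fully home.

```bash
python3 -m pendant '[[0.4,0.9,0,0,0,0,1],[0.4,0.9,0,0,0,0,1],[0.4,0.9,0,0,0,0,1],[0.4,0.9,0,0,0,0,1],[0.4,0.9,0,0,0,0,1]]'; python3 -m pendant '[[0.4,0.9,0,0,0,0,1],[0.4,0.9,0,0,0,0,1],[0.4,0.9,0,0,0,0,1],[0.4,0.9,0,0,0,0,1],[0.4,0.9,0,0,0,0,1]]'
python3 - <<'E'
from h import *
def orange(n,box):
    u0,v0,u1,v1=box;im=imaging.read_camera(n)[v0:v1,u0:u1];h=cv2.cvtColor(im,cv2.COLOR_RGB2HSV)
    m=((h[...,0]>13)&(h[...,0]<25)&(h[...,1]>(120 if n=='top' else 150))&(h[...,2]>150)).astype(np.uint8)
    k,l,st,ce=cv2.connectedComponentsWithStats(m);i=1+np.argmax(st[1:,4]);print(n,st[i,4],ce[i]+[u0,v0]);return ce[i]+[u0,v0]
a=orange('side',(170,120,330,300));b=orange('top',(265,240,305,275))
P=lambda n:cam(n)[0]@np.c_[cam(n)[1],cam(n)[2]]
tri=lambda a,b:(lambda X:X[:3,0]/X[3,0])(cv2.triangulatePoints(P('side'),P('top'),a.reshape(2,1),b.reshape(2,1)))
print('now',tri(a,b))
print('start',tri(np.array([195+222/4.2,160+129/4.2]),np.array([220+357/5.5,210+255/5.5])))
E
```

```text
clock: 8.55
position: [0.5884, 0.1604, 0.2556]
ee_rot: [-0.001, 0.188, 0.982, 0.0]
force: [0.2, -0.4, 0.0]
finger_gap: -0.0003
finger_force: 0.0
clock: 9.05
position: [0.5818, 0.3569, 0.2554]
ee_rot: [-0.001, 0.189, 0.982, 0.0]
force: [0.5, -0.1, 0.0]
finger_gap: -0.0001
finger_force: 0.0Traceback (most recent call last):
  File "<stdin>", line 6, in <module>
  File "<stdin>", line 5, in orange
    return _wrapfunc(a, 'argmax', axis=axis, out=out, **kwds)
    return bound(*args, **kwds)
ValueError: attempt to get argmax of an empty sequence
```

Run:
```python
from h import *
def orange(n,box):
    u0,v0,u1,v1=box;im=imaging.read_camera(n)[v0:v1,u0:u1];h=cv2.cvtColor(im,cv2.COLOR_RGB2HSV)
    m=((h[...,0]>13)&(h[...,0]<25)&(h[...,1]>110)&(h[...,2]>60)).astype(np.uint8)
    k,l,st,ce=cv2.connectedComponentsWithStats(m)
    if k<2: print(n,'none',im.reshape(-1,3).mean(0));return
    i=1+np.argmax(st[1:,4]);print(n,st[i,4],ce[i]+[u0,v0]);return ce[i]+[u0,v0]
a=orange('side',(235,185,255,207));b=orange('top',(270,240,305,272))
P=lambda n:cam(n)[0]@np.c_[cam(n)[1],cam(n)[2]]
tri=lambda a,b:(lambda X:X[:3,0]/X[3,0])(cv2.triangulatePoints(P('side'),P('top'),a.reshape(2,1),b.reshape(2,1)))
print('start',tri(np.array([195+222/4.2,160+129/4.2]),np.array([220+357/5.5,210+255/5.5])))
if a is not None and b is not None: print('now',tri(a,b))
```

```text
side 31 [244.         198.09677419]
top 28 [285.5        261.21428571]
start [ 0.51364877 -0.00067219  0.17807486]
now [ 0.50534511 -0.00190702  0.16441564]
```

The screw has dropped 13.7 mm against the 14 mm expected, so the vise is home, and the arm is clear.

```bash
python3 -c "from station import manip;print(manip.job_done())"
```

```text
the job is handed in; nothing more can be done
None
```

The vise was turned about 2.15 rad clockwise by its crossbar until the key dropped into the slot. Its measured drop was 13.7 mm of the expected 14 mm, so it sits fully home. The spools, jar and fly box look undisturbed in the pictures, and the job was handed in at about 9 s with the arm clear.

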